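# Stand the oil bottle by and hold the pump rod drawn

### The arm

A 6-joint arm with a two-finger parallel gripper is mounted at the origin on the work surface. World frame = base frame: x ahead of the robot, y to its left, z up, the work surface at z = 0. Lengths are in m, angles in rad, forces in N, time in s.
With the tool pointing down it reaches from about 0.35 to 0.775 m from the base axis. Payload 5.5 kg.
Tool frame: the origin (TCP) lies between the finger pads; the fingertips stand 11 mm ahead of it and the grasp point (between the pads) lies 8 mm behind it (tips_ahead is the distance from the TCP to the fingertips, in m); z points along the fingers, y is the line along which they close (so a half turn about z gives the same grasp; the last joint's range is limited). The gripper opens to 85 mm and grips with 20 to 120 N. Pads are 22 mm wide; open, the fingers measure 114 mm over their backs; the gripper's body (76 mm by 85 mm) begins 54 mm behind the grasp point. The pads swing forward as they close: fully open they stand 13 mm farther back than shut.
Start: joints at [-1.477, 0.313, 0.046, 1.304, 0, 1.431], TCP at [0.133, -0.559, 0.242] pointing down, gripper open.
Joint ranges: [-2.76, 2.76], [-0.86, 1.69], [-1.03, 1.26], [-2.2, 2.34], [-1.47, 1.5], [-3.14, 3.14]. Speed limits (rad/s): [2.57, 2.57, 3.14, 3.14, 3.14, 3.14].

### API

Orientations are given as a unit quaternion [w, x, y, z].
In Python, from workcell import * gives the robot as it stands. The module is installed in compiled form; this text tells all that it offers.
- The arm moves only by the tool jog_arm, never from a script. Its argument "moves" is a list of rows, each an object with "fingers": the closure, from 0 (fully open) to 1 (shut); "slide": the shift along the tool's x, y, z in mm, a list of three; "angular": the turn, a rotation vector about the tool's x, y, z in degrees, a list of three. A call has 1 to 10 rows; each row is the pose to reach, as a shift and turn from the pose commanded when the call began, along the tool's axes at that moment; what a row does not reach only later rows make up. A row lasts 1/12 s, in which the tool goes at most 41.7 mm and 7.16 degrees, less where a joint would pass 70% of its speed; a pose out of reach is approached as far as the arm can. A call with a gripper value outside its range is refused whole. The fingers move at their own pace and stop on an object; "squeeze" is the grip in N (left out, the last holds). Time passes only in rows, so rows that repeat a pose let the fingers close. It gives the time, the measured TCP pose, the force, the opening and the grip force at its end, in the units of the state.
- get_state(): the state, without advancing time (a new reading comes with each control period).
- read_camera(name): name is "side" or "top" or "wrist"; returns a dict with "color" (384x512x3 uint8, red, green, blue), "fovy" (degrees; the focal length in pixels is half the picture's height over the tangent of half this angle, whatever the lens; pixels are square), "cx", "cy" (the principal point, pixels), "world_from_camera" (4x4, takes a point from camera to world coordinates); the wrist camera has in their place "tool_from_camera" (4x4, takes a point from camera to tool coordinates, whose origin is the TCP and whose axes are the flange's). Camera axes: x right, y down, z forward; pixel columns grow to the right and rows downward; lengths in m; the calibration is good to about 2 mm. A picture is of the moment at which its call begins: read the wrist's pose just before it. There is no depth.
- hand_in(): hands the job in; it is judged then, once.
Trained networks look in a picture, given as the dict that the camera call returned (one of the last four; its "shot" number tells which), for a name from the list of things; names that differ only in an ending like _2 or _b are one class to them, and where a whole thing is asked for, a point or a joint stands for the part that bears it (a point fixed in the world has none). Each returns a list of dicts, best first, with "p" (0 to 1); they miss things now and then, are a little off and sometimes report something else, mostly with a low value. They report only what shows in the picture. A call takes as long as a camera call.
- look_for(target, picture): "point" ([column, row] in pixels, amid what is visible of it).
- tip_of(target, picture): "point" ([column, row] in pixels: a listed point, or the origin of a listed thing).
The state is a dict: "clock": time; "joint_pos": joint angles; "qvel": joint speeds; "tau": joint torques, N m; "tcp_pos": TCP position; "orientation": TCP orientation; "wrist_force": force on the tool from outside, world axes, zero at the start; "ft_torque": the same for the moment, N m; "finger_gap": finger opening in m; "grip_force": force on a finger pad.
Only numpy, scipy, OpenCV 4.12 (cv2) and the standard library are available. Lean on these libraries where they do the work, as an engineer would, in place of code of your own. Each camera call takes 0.05 s, during which the arm holds its last target. There are 200 camera calls.

### The job

I want to oil the rod of our printed hand pump. Stand the little oil bottle upright on the round cork coaster and let go of it, then draw the pump's rod straight up by about 30 mm, gently and without levering it against the bore, and finish while still holding it there, with the rod's lower end still in the bore. Don't drop or tip the bottle, and leave the other things on the desk where they are.

Things in the scene. Friction and masses are not known exactly. Their poses are not given: they have to be found in the camera images.
- oil_center (a point): centre (half-way up, 42 mm above its foot) of the oil bottle: slim white plastic bottle with a narrow neck and small black cap, 36 mm diameter (straight-sided up to about 50 mm), 84 mm tall, about 90 g, standing loose on the desk; z is up along it
- oil: the same oil bottle; origin at the centre of its foot, z up along it
- coaster_top (a point): centre of the top face of the coaster: plain round cork disc, 110 mm diameter, 6 mm thick, fixed on the desk
- pump_mouth (a point): centre of the bore's mouth on the top face of the pump: black printed block 50 x 50 mm, its top 83 mm above the desk, on a 90 x 90 x 8 mm foot plate bolted to the desk; z points up along the bore, which is vertical, 19 mm wide and 70 mm deep
- rod_grip (a point): grip point in the flat upright handle of the pump's rod: on the rod's axis, 15 mm below the handle's top, 27 mm above the flange's top, 33 mm above the bore's mouth when the rod is home. Handle 34 mm wide (along x), 12 mm thick (along y), 42 mm tall; z up along the rod. Only weight and light rubbing resist the rod; let go, it falls home
- rod: the whole rod: a loose aluminium part, about 100 g: 18 mm shaft hanging 66 mm into the bore, round flange 32 mm wide and 6 mm thick that rests on the block's top when home, flat handle above. Origin at the centre of the shaft's lower end, 99 mm below the grip point
- marker: bystander: marker pen lying on the desk, 120 mm long, 19 mm thick; origin under its middle, x along it
- rook: bystander: printed red chess rook, 28 mm wide, 45 mm tall; origin at the centre of its foot
- drive: bystander: flat black portable drive, 78 x 115 x 15 mm; origin under its centre
- jar: bystander: squat clear jar with a white lid, 68 mm diameter, 75 mm tall; origin at the centre of its foot
- tape: bystander: roll of clear tape lying flat, 90 mm outside diameter, 20 mm tall; origin under its centre
- pen: bystander: white 3D-drawing pen lying on the desk, 168 mm long, 32 mm thick; origin under it, x along it

How it is judged:
On the way, in this order (a step that is already met when the one before it is completed fails the run):
1. the oil bottle stands upright on the coaster, let go (horizontal distance between oil_center and coaster_top below 0.039 m and z of oil_center in the frame of coaster_top between 0.036 and 0.048 m and angle between oil_center's own z axis and vertical below 0.1 rad and contact force between the fingers and oil below 0.1 N and linear speed of oil below 0.03 m/s), for 0.2 s.
2. the rod is drawn up about 30 mm and held by the fingers, straight in the bore (z of rod_grip in the frame of pump_mouth between 0.053 and 0.073 m and angle between the z axis of rod_grip and the z axis of pump_mouth, either way round below 0.06 rad and horizontal distance between rod_grip and pump_mouth below 0.006 m and contact force between the fingers and rod above 1 N and linear speed of rod below 0.02 m/s and contact force between rod and pump below 15 N), for 0.2 s.
At the end, for the whole second after the job is handed in: The oil bottle stands upright (0.1 rad), still and untouched on the coaster, its axis within 39 mm of the centre; the fingers hold the rod still, 20 to 40 mm above home, in line with the bore (0.06 rad, 6 mm), pressing on it with under 15 N (all of step 1 and all of step 2); the arm keeps its last pose, push and grip.
It fails at once if the rod is drawn more than 58 mm, nearly or fully out of the bore (z of rod_grip in the frame of pump_mouth above 0.091 m).
It fails at once if the rod is forced against the pump with more than 30 N (contact force between rod and pump above 30 N).
It fails at once if the bottle is tipped by more than 0.6 rad (angle between oil_center's own z axis and vertical above 0.6 rad).
It fails at once if the bottle is dropped: in the air, touched by nothing, its foot more than 14 mm above the desk (contact force between oil and anything else below 0.01 N and height (world z) of oil_center above 0.056 m).
It fails at once if a bystander is moved more than 25 mm (distance of any of marker, rook, drive, jar, tape, pen from where it was at the start of the episode above 0.025 m).
It also fails if it takes over 54 s, if anything falls off the work surface, if the arm or the gripper's body presses on something with over 40 N, if the wrist force passes 120 N, or if a joint passes its speed limit or range.

## Working session

There is one attempt and no reset: what is moved stays moved. The work goes in short steps, Python scripts to look and compute and a tool call to move; the robot and the scene stay as the last step left them, time stands still between calls to the robot, and variables do not carry over. Pictures are saved under pics/ and viewed, at most 10 in all, crops included, and the job is handed in when it is done.

Besides the shell and the picture viewer there is one more tool, called after ">>>" in YAML: its name, and indented under it one key for each argument. jog_arm: Moves the arm, as the interface text tells. Its arguments: {"type":"object","properties":{"moves":{"type":"array","items":{"type":"object","properties":{"fingers":{"type":"number"},"slide":{"type":"array","items":{"type":"number"}},"angular":{"type":"array","items":{"type":"number"}}}}},"squeeze":{"type":"number"}},"required":["moves"]}

```bash
mkdir -p pics
cat > h.py <<'E'
from workcell import *
import numpy as np, cv2
from scipy.spatial.transform import Rotation as R
def tool():
    s=get_state(); q=s['orientation']; T=np.eye(4); T[:3,:3]=R.from_quat([q[1],q[2],q[3],q[0]]).as_matrix(); T[:3,3]=s['tcp_pos']; return T,s
def W(p,T=None): return np.array(p['world_from_camera']) if 'world_from_camera' in p else T@np.array(p['tool_from_camera'])
def ray(p,px,M):
    f=p['color'].shape[0]/2/np.tan(np.radians(p['fovy'])/2)
    d=M[:3,:3]@np.array([(px[0]-p['cx'])/f,(px[1]-p['cy'])/f,1]); return M[:3,3],d
def atz(p,px,M,z):
    o,d=ray(p,px,M); return o+d*(z-o[2])/d[2]
def proj(p,X,M):
    f=p['color'].shape[0]/2/np.tan(np.radians(p['fovy'])/2)
    c=np.linalg.inv(M)@np.append(X,1); return [p['cx']+f*c[0]/c[2],p['cy']+f*c[1]/c[2]]
def save(p,n): cv2.imwrite('pics/'+n,cv2.cvtColor(p['color'],cv2.COLOR_RGB2BGR))
E
cat > a.py <<'E'
from h import *
np.set_printoptions(precision=4,suppress=True)
T,s=tool(); print(s); print(T)
Z=dict(oil_center=.042,oil=0,coaster_top=.006,pump_mouth=.083,rod_grip=.116,rook=0,jar=0,tape=0,drive=0,marker=0,pen=0)
ims=[]
for c in ['top','side']:
    p=read_camera(c); M=W(p); ims.append(p['color']); print(c,M[:3,3],M[:3,2],p['fovy'])
    for k,z in Z.items():
        print(c,k,[(np.round(r['point'],0),round(r['p'],2),atz(p,r['point'],M,z)[:2]) for r in tip_of(k,p)[:2]])
    save(p,c+'0.png')
print(get_state()['clock'])
E
python3 a.py
```

```text
{'clock': 0.0, 'joint_pos': array([-1.4766,  0.314 ,  0.0449,  1.3036, -0.    ,  1.4312]), 'qvel': array([-0.0001, -0.0011,  0.0009, -0.0002,  0.0017,  0.0006]), 'tau': array([ -0.0024, -48.0625,  29.8537,   0.0195,  -0.0001,   0.    ]), 'tcp_pos': array([ 0.1332, -0.5589,  0.2414]), 'orientation': array([-0.0009,  0.9932,  0.1166,  0.    ]), 'wrist_force': array([-0.4073, -0.5409, -0.3436]), 'ft_torque': array([-0.0064, -0.0319,  0.0179]), 'grip_force': 0.0, 'finger_gap': 0.08528516225464793}
[[ 0.9728  0.2317 -0.0002  0.1332]
 [ 0.2317 -0.9728  0.0019 -0.5589]
 [ 0.0002 -0.0019 -1.      0.2414]
 [ 0.      0.      0.      1.    ]]
top [0.4677 0.073  1.2153] [ 0.1637 -0.0044 -0.9865] 49.75312402402666
top oil_center [(array([175., 221.]), 0.68, array([0.5963, 0.2892]))]
top oil [(array([177., 217.]), 0.45, array([0.6124, 0.2906]))]
top coaster_top [(array([373., 252.]), 0.72, array([ 0.4999, -0.2798]))]
top pump_mouth [(array([272., 226.]), 0.85, array([0.5738, 0.0155])), (array([178., 216.]), 0.24, array([0.6041, 0.2744]))]
top rod_grip [(array([272., 224.]), 0.56, array([0.5752, 0.
[... 746 characters left out ...]
.68, array([0.5966, 0.2931]))]
side coaster_top [(array([212., 312.]), 0.62, array([ 0.497 , -0.2766]))]
side pump_mouth [(array([242., 199.]), 0.59, array([0.5756, 0.0324]))]
side rod_grip [(array([242., 189.]), 0.76, array([0.5761, 0.0281]))]
side rook [(array([207., 266.]), 0.65, array([ 0.4826, -0.1257])), (array([308., 240.]), 0.19, array([ 0.7405, -0.0486]))]
side jar [(array([317., 279.]), 0.94, array([ 0.7366, -0.1908]))]
side tape [(array([308., 241.]), 0.76, array([ 0.7401, -0.0523]))]
side drive [(array([304., 200.]), 0.92, array([0.7635, 0.1383]))]
side marker [(array([210., 204.]), 0.6, array([0.4887, 0.1398]))]
side pen [(array([248., 154.]), 0.56, array([0.615 , 0.4386]))]
1.2
```

```bash
python3 -c "
import cv2
a=cv2.imread('pics/top0.png')[130:300,100:420]; cv2.imwrite('pics/topc.png',cv2.resize(a,None,fx=2.5,fy=2.5,interpolation=2))
b=cv2.imread('pics/side0.png')[110:350,150:390]; cv2.imwrite('pics/sidec.png',cv2.resize(b,None,fx=2.5,fy=2.5,interpolation=2))"
```

```text
(no output)
```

View pics/topc.png

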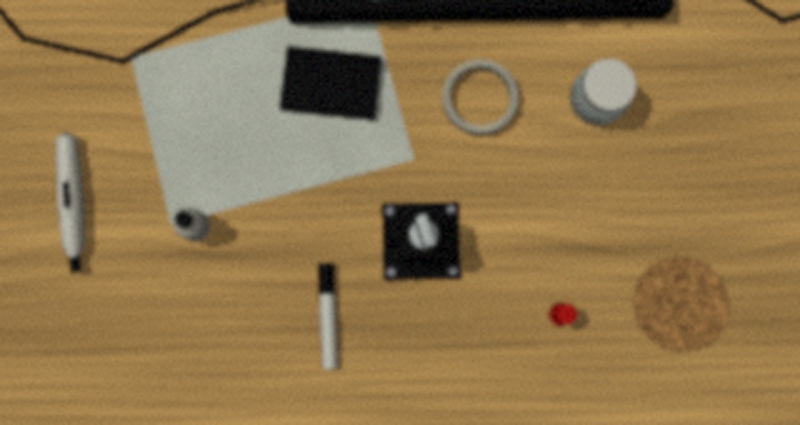

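View pics/sidec.png

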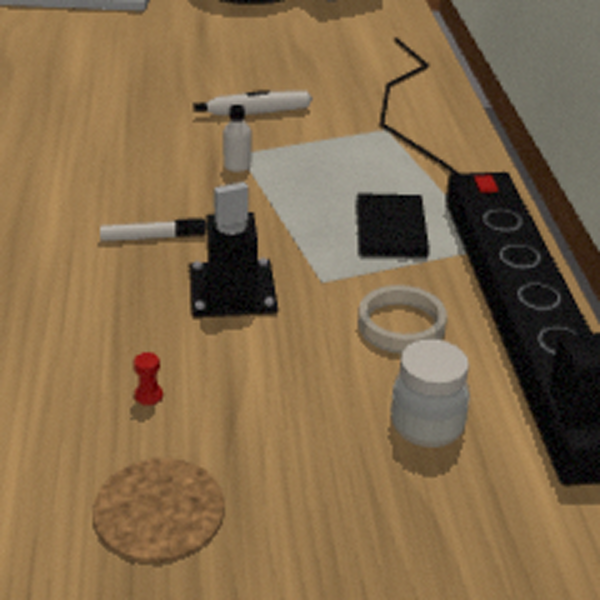

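Top view: bottle at about px (176,219), pump (270,225), coaster (372,251), rook just left of coaster. The side view agrees, so the network points are plausible. Next I swing the arm over the pump and look with the wrist camera.

>>> jog_arm:
  moves:
    - {"slide": [331,-239,-60],"angular": [0,0,-70],"fingers": 0}
    - {"slide": [331,-239,-60],"angular": [0,0,-70],"fingers": 0}
    - {"slide": [331,-239,-60],"angular": [0,0,-70],"fingers": 0}
    - {"slide": [331,-239,-60],"angular": [0,0,-70],"fingers": 0}
    - {"slide": [331,-239,-60],"angular": [0,0,-70],"fingers": 0}
    - {"slide": [331,-239,-60],"angular": [0,0,-70],"fingers": 0}
    - {"slide": [331,-239,-60],"angular": [0,0,-70],"fingers": 0}
    - {"slide": [331,-239,-60],"angular": [0,0,-70],"fingers": 0}
    - {"slide": [331,-239,-60],"angular": [0,0,-70],"fingers": 0}
    - {"slide": [331,-239,-60],"angular": [0,0,-70],"fingers": 0}

```text
clock: 2.03
tcp_pos: [0.401, -0.2482, 0.3031]
orientation: [0.001, 0.745, 0.668, 0.0]
wrist_force: [1.3, -0.6, -0.0]
finger_gap: 0.0857
grip_force: 0.0
```

```bash
cat > go.py <<'E'
# slide for a world target x y z and yaw deg (tool x), from the measured pose
from h import *; import sys
T,s=tool(); x,y,z,yaw=map(float,sys.argv[1:5])
c,n=np.cos(np.radians(yaw)),np.sin(np.radians(yaw))
Rt=np.array([[c,n,0],[n,-c,0],[0,0,-1]])
print('slide',np.round(1000*T[:3,:3].T@(np.array([x,y,z])-T[:3,3]),1),'ang',np.round(np.degrees(R.from_matrix(T[:3,:3].T@Rt).as_rotvec()),2))
print('pos',np.round(T[:3,3],4),'yaw',round(np.degrees(np.arctan2(T[1,0],T[0,0])),2),'t',s['clock'],'F',np.round(s['wrist_force'],1),'gap',round(s['finger_gap'],4),'grip',s['grip_force'],'q',np.round(s['joint_pos'],2))
E
python3 go.py 0.5 0.0 0.32 90; python3 -c "
from h import *
p=read_camera('wrist');print(np.round(p['tool_from_camera'],3),p['fovy'])"
```

```text
slide [257.5  71.5 -17. ] ang [ 0.06  0.03 -6.24]
pos [ 0.401  -0.2482  0.3031] yaw 83.76 t 2.0333 F [ 1.3 -0.6 -0. ] gap 0.0857 grip 0.0 q [-0.72  0.1  -0.08  1.4   0.    0.95]
[[-0.001 -0.954 -0.299  0.077]
 [ 1.    -0.001 -0.     0.   ]
 [-0.    -0.299  0.954 -0.131]
 [ 0.     0.     0.     1.   ]] 70.21262233161886
```

```bash
cat > look.py <<'E'
# usage: look.py name target:z ...
from h import *; import sys
T,s=tool(); p=read_camera('wrist'); M=W(p,T); save(p,sys.argv[1]+'.png')
for a in sys.argv[2:]:
    k,z=a.split(':')
    print(k,[(np.round(r['point'],0),round(r['p'],2),np.round(atz(p,r['point'],M,float(z)),4)) for r in tip_of(k,p)[:2]])
np.savez('last.npz',M=M,cx=p['cx'],cy=p['cy'],fovy=p['fovy'])
E
python3 look.py w1 coaster_top:.006 rook:0; python3 go.py 0.575 0.05 0.3 90
```

```text
coaster_top [(array([317., 176.]), 0.77, array([ 0.5012, -0.2787,  0.006 ]))]
rook [(array([306.,  83.]), 0.8, array([ 0.4913, -0.1379,  0.    ])), (array([477., 104.]), 0.31, array([ 0.7487, -0.1937,  0.    ]))]
slide [317.  139.7   2.3] ang [ 0.02  0.04 -6.46]
pos [ 0.4005 -0.2493  0.3025] yaw 83.54 t 2.2333 F [-0.6  0.3 -0.1] gap 0.0851 grip 0.0 q [-0.73  0.1  -0.08  1.39 -0.    0.96]
```

>>> jog_arm:
  moves:
    - {"slide": [317,140,2],"angular": [0,0,-6.5],"fingers": 0}
    - {"slide": [317,140,2],"angular": [0,0,-6.5],"fingers": 0}
    - {"slide": [317,140,2],"angular": [0,0,-6.5],"fingers": 0}
    - {"slide": [317,140,2],"angular": [0,0,-6.5],"fingers": 0}
    - {"slide": [317,140,2],"angular": [0,0,-6.5],"fingers": 0}
    - {"slide": [317,140,2],"angular": [0,0,-6.5],"fingers": 0}
    - {"slide": [317,140,2],"angular": [0,0,-6.5],"fingers": 0}
    - {"slide": [317,140,2],"angular": [0,0,-6.5],"fingers": 0}
    - {"slide": [317,140,2],"angular": [0,0,-6.5],"fingers": 0}
    - {"slide": [317,140,2],"angular": [0,0,-6.5],"fingers": 0}

```text
clock: 3.07
tcp_pos: [0.5765, 0.0497, 0.299]
orientation: [-0.0, 0.707, 0.707, -0.0]
wrist_force: [-0.4, -0.5, -0.8]
finger_gap: 0.0851
grip_force: 0.0
```

```bash
python3 look.py w2 pump_mouth:.083 rod_grip:.116; python3 go.py 0.592 0.26 0.3 90
```

```text
pump_mouth [(array([258., 187.]), 0.62, array([0.5793, 0.0291, 0.083 ]))]
rod_grip [(array([255., 197.]), 0.93, array([0.5748, 0.0256, 0.116 ]))]
slide [213.3  16.3  -0.3] ang [-0.07  0.04 -0.23]
pos [0.5749 0.0468 0.2999] yaw 89.77 t 3.2167 F [ 0.2  0.1 -0.1] gap 0.0852 grip 0.0 q [-0.06  0.31  0.18  1.44 -0.    1.52]
```

View pics/w2.png

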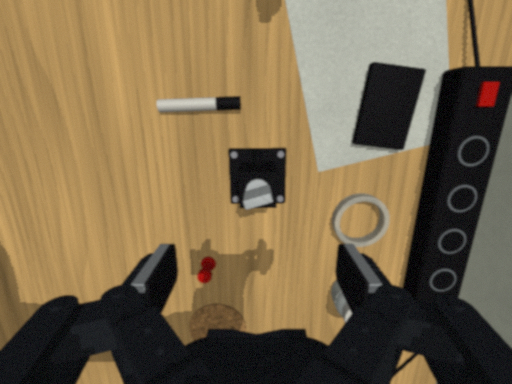

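Handle top edge runs px (243,210) to (275,203), so its wide axis is about 12° from world x. Next, the bottle.

>>> jog_arm:
  moves:
    - {"slide": [213,16,40],"fingers": 0}
    - {"slide": [213,16,40],"fingers": 0}
    - {"slide": [213,16,40],"fingers": 0}
    - {"slide": [213,16,40],"fingers": 0}
    - {"slide": [213,16,40],"fingers": 0}
    - {"slide": [213,16,40],"fingers": 0}
    - {"slide": [213,16,40],"fingers": 0}
    - {"slide": [213,16,40],"fingers": 0}

```text
schema error: expected keys fingers, slide, angular
```

```bash
python3 look.py w3 oil_center:.042 oil:0 ; python3 go.py 0.592 0.29 0.14 90
```

```text
oil_center [(array([347., 289.]), 0.6, array([ 0.7263, -0.1642,  0.042 ]))]
oil []
slide [243.4  16.  160.4] ang [-0.    0.02 -0.27]
pos [0.5748 0.0467 0.3005] yaw 89.73 t 3.3667 F [-0.7 -0.5 -0.3] gap 0.085 grip 0.0 q [-0.06  0.31  0.18  1.44 -0.    1.52]
```

View pics/w3.png

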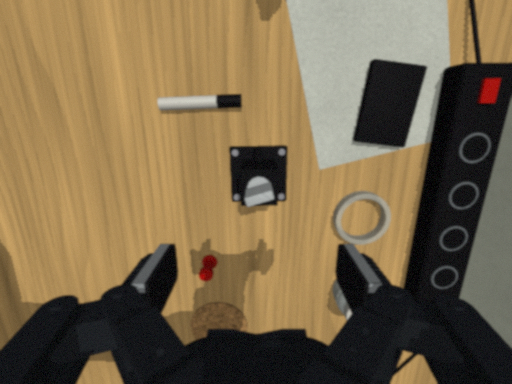

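The move was refused because all three keys are needed. The picture is unchanged, with the pump at px (258,175). I'll repeat the move with every key.

>>> jog_arm:
  moves:
    - {"slide": [213,16,40],"angular": [0,0,0],"fingers": 0}
    - {"slide": [213,16,40],"angular": [0,0,0],"fingers": 0}
    - {"slide": [213,16,40],"angular": [0,0,0],"fingers": 0}
    - {"slide": [213,16,40],"angular": [0,0,0],"fingers": 0}
    - {"slide": [213,16,40],"angular": [0,0,0],"fingers": 0}
    - {"slide": [213,16,40],"angular": [0,0,0],"fingers": 0}
    - {"slide": [213,16,40],"angular": [0,0,0],"fingers": 0}
    - {"slide": [213,16,40],"angular": [0,0,0],"fingers": 0}

```text
clock: 4.03
tcp_pos: [0.5916, 0.2607, 0.2602]
orientation: [0.0, 0.708, 0.706, -0.0]
wrist_force: [-0.7, 0.5, -0.5]
finger_gap: 0.0853
grip_force: 0.0
```

```bash
python3 look.py w4 oil_center:.042 oil:0 ; python3 go.py 0.592 0.29 0.14 90
```

```text
oil_center []
oil [(array([265., 142.]), 0.94, array([0.6041, 0.293 , 0.    ]))]
slide [ 30.5  -0.4 121. ] ang [ 0.05  0.01 -0.25]
pos [0.5921 0.2596 0.2611] yaw 89.75 t 4.1833 F [-0.2 -0.4 -0.5] gap 0.0856 grip 0.0 q [ 0.29  0.46  0.3   1.42 -0.    1.86]
```

View pics/w4.png

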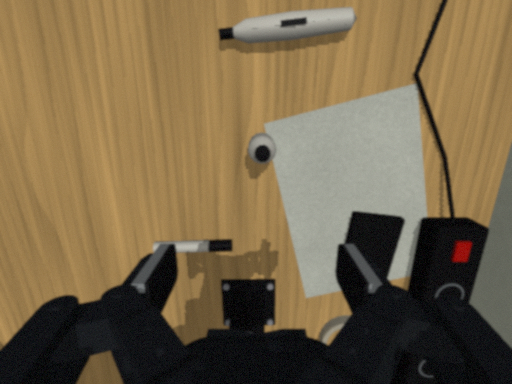

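Bottle seen from nearly above: black cap at px (263,153), body outline centred at about (261,147).

Run:
```python
from h import *
d=np.load('last.npz'); p={k:float(d[k]) for k in('cx','cy','fovy')}; p['color']=np.zeros((384,512)); 
for px,z in [((263,153),.084),((261.5,147),.05),((261,146),.042)]: print(z,np.round(atz(p,px,d['M'],z),4))
for z in (0,.05,.084): print(z,np.round(proj(p,[.597,.290,z],d['M']),1))
```

```text
0.084 [0.5996 0.2903 0.084 ]
0.05 [0.5985 0.2925 0.05  ]
0.042 [0.598  0.2927 0.042 ]
0 [259.8 144.1]
0.05 [260.3 149. ]
0.084 [260.7 153.3]
```

>>> jog_arm:
  moves:
    - {"slide": [31,6,20],"angular": [0,0,0],"fingers": 0}
    - {"slide": [31,6,60],"angular": [0,0,0],"fingers": 0}
    - {"slide": [31,6,100],"angular": [0,0,0],"fingers": 0}
    - {"slide": [31,6,140],"angular": [0,0,0],"fingers": 0}
    - {"slide": [31,6,170],"angular": [0,0,0],"fingers": 0}
    - {"slide": [31,6,190],"angular": [0,0,0],"fingers": 0}
    - {"slide": [31,6,210],"angular": [0,0,0],"fingers": 0}
    - {"slide": [31,6,222],"angular": [0,0,0],"fingers": 0}
    - {"slide": [31,6,229],"angular": [0,0,0],"fingers": 0}
    - {"slide": [31,6,229],"angular": [0,0,0],"fingers": 0}

```text
clock: 5.02
tcp_pos: [0.5974, 0.2912, 0.0303]
orientation: [-0.0, 0.708, 0.706, -0.001]
wrist_force: [0.3, 0.4, 0.0]
finger_gap: 0.0851
grip_force: 0.0
```

>>> jog_arm:
  squeeze: 20
  moves:
    - {"slide": [0,0,0],"angular": [0,0,0],"fingers": 0.4}
    - {"slide": [0,0,0],"angular": [0,0,0],"fingers": 0.5}
    - {"slide": [0,0,0],"angular": [0,0,0],"fingers": 0.55}
    - {"slide": [0,0,0],"angular": [0,0,0],"fingers": 0.6}
    - {"slide": [0,0,0],"angular": [0,0,0],"fingers": 0.65}
    - {"slide": [0,0,0],"angular": [0,0,0],"fingers": 0.7}
    - {"slide": [0,0,0],"angular": [0,0,0],"fingers": 0.8}
    - {"slide": [0,0,0],"angular": [0,0,0],"fingers": 0.8}
    - {"slide": [0,0,0],"angular": [0,0,0],"fingers": 0.8}
    - {"slide": [0,0,0],"angular": [0,0,0],"fingers": 0.8}

```text
clock: 5.85
tcp_pos: [0.5986, 0.2929, 0.0327]
orientation: [0.001, 0.708, 0.707, 0.001]
wrist_force: [-0.3, -0.1, 5.4]
finger_gap: 0.0354
grip_force: 20.1
```

```bash
python3 go.py 0.598 0.291 0.12 90
```

```text
slide [ -1.8  -0.4 -87.3] ang [ 0.12 -0.03 -0.09]
pos [0.5986 0.2929 0.0327] yaw 89.91 t 5.85 F [-0.3 -0.1  5.4] gap 0.0354 grip 20.137943783774972 q [ 0.33  0.61 -0.02  0.94 -0.    1.91]
```

>>> jog_arm:
  squeeze: 25
  moves:
    - {"slide": [0,0,-5],"angular": [0,0,0],"fingers": 0.8}
    - {"slide": [0,0,-15],"angular": [0,0,0],"fingers": 0.8}
    - {"slide": [0,0,-35],"angular": [0,0,0],"fingers": 0.8}
    - {"slide": [0,0,-60],"angular": [0,0,0],"fingers": 0.8}
    - {"slide": [0,0,-85],"angular": [0,0,0],"fingers": 0.8}
    - {"slide": [0,0,-110],"angular": [0,0,0],"fingers": 0.8}
    - {"slide": [-3,0,-135],"angular": [0,0,0],"fingers": 0.8}
    - {"slide": [-15,-2,-160],"angular": [0,0,0],"fingers": 0.8}
    - {"slide": [-30,-5,-180],"angular": [0,0,0],"fingers": 0.8}
    - {"slide": [-50,-9,-190],"angular": [0,0,0],"fingers": 0.8}

```text
clock: 6.68
tcp_pos: [0.5896, 0.2433, 0.225]
orientation: [0.001, 0.707, 0.707, 0.002]
wrist_force: [0.2, -0.5, -0.6]
finger_gap: 0.0355
grip_force: 25.2
```

```bash
python3 go.py 0.500 -0.278 0.225 90
```

```text
slide [-521.3  -89.5   -1.2] ang [ 0.25 -0.08 -0.01]
pos [0.5896 0.2433 0.225 ] yaw 89.99 t 6.6833 F [ 0.2 -0.5 -0.6] gap 0.0355 grip 25.22512557450682 q [0.27 0.44 0.19 1.32 0.   1.84]
```

>>> jog_arm:
  moves:
    - {"slide": [-25,-4,0],"angular": [0,0,0],"fingers": 0.8}
    - {"slide": [-55,-9,0],"angular": [0,0,0],"fingers": 0.8}
    - {"slide": [-85,-14,0],"angular": [0,0,0],"fingers": 0.8}
    - {"slide": [-115,-20,0],"angular": [0,0,0],"fingers": 0.8}
    - {"slide": [-145,-25,0],"angular": [0,0,0],"fingers": 0.8}
    - {"slide": [-175,-30,0],"angular": [0,0,0],"fingers": 0.8}
    - {"slide": [-205,-35,0],"angular": [0,0,0],"fingers": 0.8}
    - {"slide": [-235,-40,0],"angular": [0,0,0],"fingers": 0.8}
    - {"slide": [-265,-45,0],"angular": [0,0,0],"fingers": 0.8}
    - {"slide": [-295,-50,0],"angular": [0,0,0],"fingers": 0.8}

```text
clock: 7.52
tcp_pos: [0.5375, -0.0536, 0.2219]
orientation: [0.0, 0.708, 0.707, 0.0]
wrist_force: [0.5, -0.5, -1.5]
finger_gap: 0.0355
grip_force: 25.2
```

>>> jog_arm:
  moves:
    - {"slide": [-30,-5,0],"angular": [0,0,0],"fingers": 0.8}
    - {"slide": [-60,-10,0],"angular": [0,0,0],"fingers": 0.8}
    - {"slide": [-90,-16,0],"angular": [0,0,0],"fingers": 0.8}
    - {"slide": [-120,-21,0],"angular": [0,0,0],"fingers": 0.8}
    - {"slide": [-150,-26,0],"angular": [0,0,0],"fingers": 0.8}
    - {"slide": [-180,-31,0],"angular": [0,0,0],"fingers": 0.8}
    - {"slide": [-205,-36,0],"angular": [0,0,0],"fingers": 0.8}
    - {"slide": [-220,-39,0],"angular": [0,0,0],"fingers": 0.8}
    - {"slide": [-226,-40,0],"angular": [0,0,0],"fingers": 0.8}
    - {"slide": [-226,-40,0],"angular": [0,0,0],"fingers": 0.8}

```text
clock: 8.35
tcp_pos: [0.4975, -0.2791, 0.2213]
orientation: [-0.0, 0.708, 0.706, 0.0]
wrist_force: [0.9, 0.1, -0.5]
finger_gap: 0.0354
grip_force: 25.2
```

```bash
python3 go.py 0.500 -0.278 0.06 90;  python3 look.py w5 oil:.19 rook:0 coaster_top:.006
```

```text
slide [  1.1   2.5 161.3] ang [-0.   -0.01 -0.21]
pos [ 0.4975 -0.2791  0.2213] yaw 89.79 t 8.35 F [ 0.9  0.1 -0.5] gap 0.0354 grip 25.196127437520772 q [-0.65  0.31 -0.01  1.25  0.    0.92]
oil [(array([256., 236.]), 0.61, array([ 0.4976, -0.2814,  0.19  ]))]
rook [(array([250.,  51.]), 0.91, array([ 0.4909, -0.1378,  0.    ]))]
coaster_top []
```

View pics/w5.png

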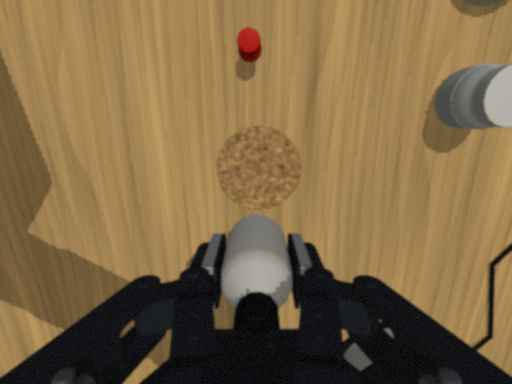

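Bottle held upright between the fingers. The coaster centre is at px (260,167) and the rook is clear at (249,42).

Run:
```python
from h import *
d=np.load('last.npz'); p={k:float(d[k]) for k in('cx','cy','fovy')}; p['color']=np.zeros((384,512)); 
for px,z in [((260,167),.006),((256,225),.19)]: print(z,np.round(atz(p,px,d['M'],z),4))
for z in (.19,.205,.24,.274): print(z,np.round(proj(p,[.4975,-.279,z],d['M']),1))
```

```text
0.006 [ 0.5027 -0.2734  0.006 ]
0.19 [ 0.4977 -0.2735  0.19  ]
0.19 [255.8 232.8]
0.205 [255.7 243.6]
0.24 [255.6 278.1]
0.274 [255.4 334.2]
```

>>> jog_arm:
  moves:
    - {"slide": [2,3,15],"angular": [0,0,0],"fingers": 0.8}
    - {"slide": [2,3,40],"angular": [0,0,0],"fingers": 0.8}
    - {"slide": [2,3,65],"angular": [0,0,0],"fingers": 0.8}
    - {"slide": [2,3,90],"angular": [0,0,0],"fingers": 0.8}
    - {"slide": [2,3,115],"angular": [0,0,0],"fingers": 0.8}
    - {"slide": [2,3,140],"angular": [0,0,0],"fingers": 0.8}
    - {"slide": [2,3,158],"angular": [0,0,0],"fingers": 0.8}
    - {"slide": [2,3,170],"angular": [0,0,0],"fingers": 0.8}
    - {"slide": [2,3,176],"angular": [0,0,0],"fingers": 0.8}
    - {"slide": [2,3,176],"angular": [0,0,0],"fingers": 0.8}

```text
clock: 9.38
tcp_pos: [0.5002, -0.2745, 0.044]
orientation: [-0.001, 0.707, 0.707, -0.0]
wrist_force: [0.1, 0.7, -1.9]
finger_gap: 0.0351
grip_force: 25.2
```

>>> jog_arm:
  moves:
    - {"slide": [0,0,1.5],"angular": [0,0,0],"fingers": 0.8}
    - {"slide": [0,0,3],"angular": [0,0,0],"fingers": 0.8}
    - {"slide": [0,0,4.5],"angular": [0,0,0],"fingers": 0.8}
    - {"slide": [0,0,5],"angular": [0,0,0],"fingers": 0.8}
    - {"slide": [0,0,5],"angular": [0,0,0],"fingers": 0.8}

```text
clock: 9.8
tcp_pos: [0.501, -0.2765, 0.0408]
orientation: [0.0, 0.708, 0.706, 0.0]
wrist_force: [0.4, 0.6, -1.0]
finger_gap: 0.0354
grip_force: 25.2
```

```bash
python3 go.py 0.500 -0.278 0.0387 90
```

```text
slide [-1.5 -1.   2.1] ang [ 0.04  0.03 -0.11]
pos [ 0.501  -0.2765  0.0408] yaw 89.89 t 9.8 F [ 0.4  0.6 -1. ] gap 0.0354 grip 25.19629096146673 q [-0.64  0.45 -0.28  0.84 -0.    0.93]
```

>>> jog_arm:
  moves:
    - {"slide": [0,0,1],"angular": [0,0,0],"fingers": 0.8}
    - {"slide": [0,0,2],"angular": [0,0,0],"fingers": 0.8}
    - {"slide": [0,0,2],"angular": [0,0,0],"fingers": 0.8}

```text
clock: 10.05
tcp_pos: [0.5009, -0.2765, 0.0387]
orientation: [0.0, 0.708, 0.706, -0.0]
wrist_force: [0.5, 0.6, 1.4]
finger_gap: 0.0353
grip_force: 25.4
```

>>> jog_arm:
  moves:
    - {"slide": [0,0,1],"angular": [0,0,0],"fingers": 0.8}
    - {"slide": [0,0,1],"angular": [0,0,0],"fingers": 0.8}

```text
clock: 10.22
tcp_pos: [0.501, -0.2766, 0.0386]
orientation: [0.001, 0.708, 0.706, -0.0]
wrist_force: [-3.5, 1.2, 8.7]
finger_gap: 0.0352
grip_force: 26.0
```

Contact felt, so I open.

>>> jog_arm:
  squeeze: 20
  moves:
    - {"slide": [0,0,-1],"angular": [0,0,0],"fingers": 0.55}
    - {"slide": [0,0,-1],"angular": [0,0,0],"fingers": 0.5}
    - {"slide": [0,0,-1],"angular": [0,0,0],"fingers": 0.4}
    - {"slide": [0,0,-1],"angular": [0,0,0],"fingers": 0.2}
    - {"slide": [0,0,-1],"angular": [0,0,0],"fingers": 0}
    - {"slide": [0,0,-1],"angular": [0,0,0],"fingers": 0}
    - {"slide": [0,0,-1],"angular": [0,0,0],"fingers": 0}
    - {"slide": [0,0,-1],"angular": [0,0,0],"fingers": 0}

```text
clock: 10.88
tcp_pos: [0.5007, -0.2763, 0.0382]
orientation: [-0.0, 0.708, 0.706, -0.0]
wrist_force: [0.2, 1.2, -0.4]
finger_gap: 0.0854
grip_force: 0.0
```

>>> jog_arm:
  moves:
    - {"slide": [0,0,-10],"angular": [0,0,0],"fingers": 0}
    - {"slide": [0,0,-30],"angular": [0,0,0],"fingers": 0}
    - {"slide": [0,0,-60],"angular": [0,0,0],"fingers": 0}
    - {"slide": [0,0,-95],"angular": [0,0,0],"fingers": 0}
    - {"slide": [0,0,-130],"angular": [0,0,0],"fingers": 0}
    - {"slide": [0,0,-165],"angular": [0,0,0],"fingers": 0}
    - {"slide": [0,0,-200],"angular": [0,0,0],"fingers": 0}
    - {"slide": [0,0,-220],"angular": [0,0,0],"fingers": 0}
    - {"slide": [0,0,-230],"angular": [0,0,0],"fingers": 0}
    - {"slide": [0,0,-230],"angular": [0,0,0],"fingers": 0}

```text
clock: 11.72
tcp_pos: [0.5017, -0.277, 0.2715]
orientation: [0.003, 0.708, 0.706, 0.0]
wrist_force: [1.0, 0.9, 0.2]
finger_gap: 0.0857
grip_force: 0.0
```

```bash
python3 look.py w6 oil_center:.048 oil:.006
python3 - <<'E'
from h import *
p=read_camera('side');save(p,'side1.png');print(tip_of('oil_center',p)[:1],np.round(proj(p,[.501,-.276,.048],W(p)),1),np.round(proj(p,[.501,-.276,.09],W(p)),1))
b=cv2.imread('pics/side1.png')[230:350,140:300]; c=cv2.imread('pics/w6.png')[100:384,150:362]
b=cv2.resize(b,(400,300));c=cv2.resize(c,(300,402)); o=np.zeros((402,700,3),np.uint8);o[:300,:400]=b;o[:,400:]=c;cv2.imwrite('pics/m1.png',o)
E
python3 go.py 0.575 -0.03 0.27 192
```

```text
oil_center [(array([255., 171.]), 0.85, array([ 0.5013, -0.2786,  0.048 ]))]
oil [(array([255., 164.]), 0.76, array([ 0.501 , -0.2777,  0.006 ]))]
[{'point': [210.9, 297.0], 'p': 0.71}] [213.4 297.1] [212.4 281.9]
slide [245.8  74.6  -3.6] ang [-1.0000e-02 -2.5000e-01 -1.0211e+02]
pos [ 0.4999 -0.2757  0.2661] yaw 89.89 t 11.9667 F [-0.6  0.8 -0.4] gap 0.0853 grip 0.0 q [-0.64  0.3   0.09  1.36 -0.    0.93]
```

View pics/m1.png

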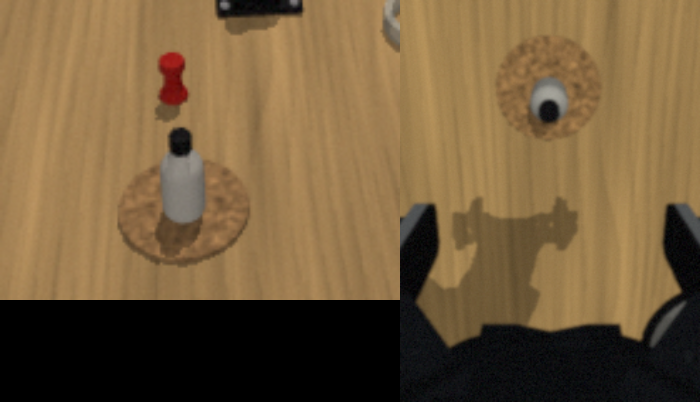

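Bottle stands upright near the coaster centre, rook unmoved. Now to the pump with the hand turned to the handle.

>>> jog_arm:
  moves:
    - {"slide": [301,75,-4],"angular": [0,0,-70],"fingers": 0}
    - {"slide": [301,75,-4],"angular": [0,0,-70],"fingers": 0}
    - {"slide": [301,75,-4],"angular": [0,0,-70],"fingers": 0}
    - {"slide": [301,75,-4],"angular": [0,0,-70],"fingers": 0}
    - {"slide": [301,75,-4],"angular": [0,0,-70],"fingers": 0}
    - {"slide": [301,75,-4],"angular": [0,0,-70],"fingers": 0}
    - {"slide": [301,75,-4],"angular": [0,0,-70],"fingers": 0}
    - {"slide": [301,75,-4],"angular": [0,0,-70],"fingers": 0}
    - {"slide": [301,75,-4],"angular": [0,0,-70],"fingers": 0}
    - {"slide": [301,75,-4],"angular": [0,0,-70],"fingers": 0}

```text
clock: 12.8
tcp_pos: [0.5758, 0.0267, 0.2703]
orientation: [-0.002, 0.17, 0.985, -0.0]
wrist_force: [0.1, -0.9, -0.2]
finger_gap: 0.0853
grip_force: 0.0
```

>>> jog_arm:
  moves:
    - {"slide": [0,0,0],"angular": [0,0,-32],"fingers": 0}
    - {"slide": [0,0,0],"angular": [0,0,-32],"fingers": 0}
    - {"slide": [0,0,0],"angular": [0,0,-32],"fingers": 0}
    - {"slide": [0,0,0],"angular": [0,0,-32],"fingers": 0}
    - {"slide": [0,0,0],"angular": [0,0,-32],"fingers": 0}
    - {"slide": [0,0,0],"angular": [0,0,-32],"fingers": 0}

```text
clock: 13.3
tcp_pos: [0.5757, 0.0246, 0.2705]
orientation: [-0.001, -0.104, 0.995, 0.0]
wrist_force: [0.7, 0.0, -0.1]
finger_gap: 0.0854
grip_force: 0.0
```

```bash
python3 look.py w7 pump_mouth:.083 rod_grip:.116; python3 go.py 0.575 0.025 0.2 192; python3 -c "
import cv2; a=cv2.imread('pics/w7.png')[80:280,156:356]; cv2.imwrite('pics/w7c.png',cv2.resize(a,None,fx=3,fy=3,interpolation=2))"
```

```text
pump_mouth [(array([256., 175.]), 0.82, array([0.5748, 0.0244, 0.083 ]))]
rod_grip [(array([254., 185.]), 0.88, array([0.5781, 0.0238, 0.116 ])), (array([493., 243.]), 0.74, array([0.5899, 0.3089, 0.116 ]))]
slide [ 0.7  0.5 71.3] ang [ 0.03 -0.1  -0.21]
pos [0.5759 0.0246 0.2713] yaw -168.21 t 13.45 F [0.9 0.3 0.1] gap 0.0857 grip 0.0 q [-0.1   0.31  0.11  1.38 -0.   -0.3 ]
```

View pics/w7c.png

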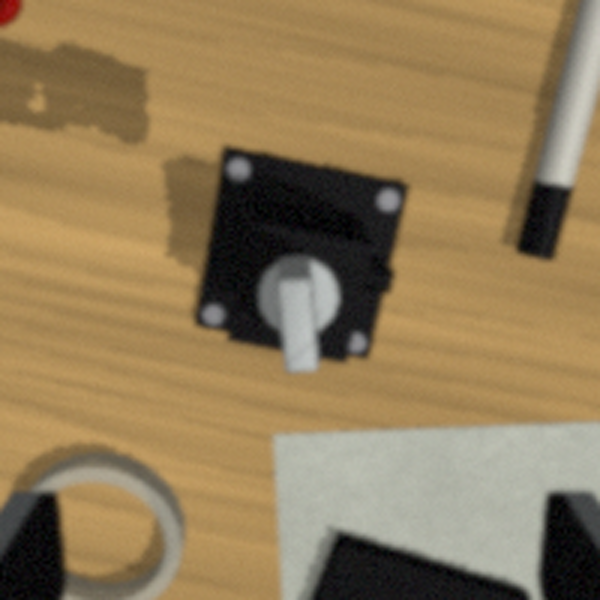

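Handle top face corners in the crop: (280,279), (312,276), (287,372), (318,370). Flange centre at about (299,294).

Run:
```python
from h import *
d=np.load('last.npz'); p={k:float(d[k]) for k in('cx','cy','fovy')}; p['color']=np.zeros((384,512)); M=d['M']
P=[atz(p,(156+a/3,80+b/3),M,.131)[:2] for a,b in [(280,279),(312,276),(287,372),(318,370)]]
P=np.array(P);print(P.round(4),'c',P.mean(0).round(4)); v=P[2]+P[3]-P[0]-P[1]; print('len',np.linalg.norm(v)/2,'yaw',np.degrees(np.arctan2(v[1],v[0])))
print('wid',np.linalg.norm(P[1]-P[0]))
print('flange',atz(p,(156+299/3,80+294/3),M,.089).round(4))
i=cv2.cvtColor(cv2.imread('pics/w7.png'),cv2.COLOR_BGR2GRAY)
m=(i>150).astype(np.uint8); m[:, :245]=0; m[:,270:]=0; m[:170]=0;m[210:]=0
c=max(cv2.findContours(m,0,1)[0],key=cv2.contourArea); r=cv2.minAreaRect(c); b=cv2.boxPoints(r); print(r); Q=np.array([atz(p,x,M,.131)[:2] for x in b]); print(Q.round(4),Q.mean(0).round(4))
```

```text
[[0.563  0.0155]
 [0.5597 0.0258]
 [0.5951 0.0245]
 [0.5921 0.035 ]] c [0.5775 0.0252]
len 0.03348193240140871 yaw 15.733173500045165
wid 0.010857086023934091
flange [0.5769 0.0249 0.089 ]
((258.5, 186.5), (33.0, 17.0), 90.0)
[[0.5598 0.0155]
 [0.5563 0.0323]
 [0.5907 0.04  ]
 [0.5944 0.0226]] [0.5753 0.0276]
```

>>> jog_arm:
  moves:
    - {"slide": [-1,0,20],"angular": [0,0,-3.7],"fingers": 0}
    - {"slide": [-1,0,50],"angular": [0,0,-3.7],"fingers": 0}
    - {"slide": [-1,0,80],"angular": [0,0,-3.7],"fingers": 0}
    - {"slide": [-1,0,110],"angular": [0,0,-3.7],"fingers": 0}
    - {"slide": [-1,0,135],"angular": [0,0,-3.7],"fingers": 0}
    - {"slide": [-1,0,150],"angular": [0,0,-3.7],"fingers": 0.1}
    - {"slide": [-1,0,158],"angular": [0,0,-3.7],"fingers": 0.3}
    - {"slide": [-1,0,161],"angular": [0,0,-3.7],"fingers": 0.5}
    - {"slide": [-1,0,161],"angular": [0,0,-3.7],"fingers": 0.65}
    - {"slide": [-1,0,161],"angular": [0,0,-3.7],"fingers": 0.65}

```text
clock: 14.28
tcp_pos: [0.5781, 0.0247, 0.1123]
orientation: [0.001, -0.135, 0.991, -0.0]
wrist_force: [0.8, -0.1, 0.0]
finger_gap: 0.0303
grip_force: 0.0
```

>>> jog_arm:
  moves:
    - {"slide": [0,0,0],"angular": [0,0,0],"fingers": 0.7}
    - {"slide": [0,0,0],"angular": [0,0,0],"fingers": 0.7}
    - {"slide": [0,0,0],"angular": [0,0,0],"fingers": 0.7}

```text
clock: 14.53
tcp_pos: [0.578, 0.0247, 0.1123]
orientation: [0.001, -0.136, 0.991, -0.0]
wrist_force: [-0.9, -0.3, 0.5]
finger_gap: 0.0256
grip_force: 0.0
```

```bash
python3 look.py w8 rod_grip:.116;  python3 go.py 0.577 0.025 0.11 195.5; python3 -c "
import cv2; a=cv2.imread('pics/w8.png')[134:384,156:356]; cv2.imwrite('pics/w8c.png',cv2.resize(a,None,fx=2.4,fy=2.4,interpolation=2))"
```

```text
rod_grip [(array([252., 257.]), 0.68, array([0.5769, 0.0228, 0.116 ]))]
slide [0.5 0.4 1.9] ang [-0.03  0.06  0.09]
pos [0.5776 0.0247 0.1119] yaw -164.41 t 14.6333 F [-0.3  0.4 -0.1] gap 0.0252 grip 0.0 q [-0.1   0.39 -0.18  1.01 -0.   -0.37]
```

View pics/w8c.png

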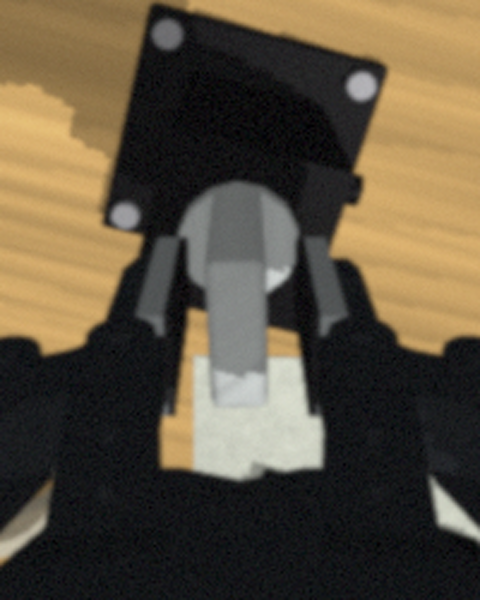

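The handle (crop x≈209–267, centre 238) sits about 0.8 mm left of the finger midline (≈242) and parallel to the pads. I'll shift and close.

>>> jog_arm:
  squeeze: 20
  moves:
    - {"slide": [0,-0.8,1.5],"angular": [0,0,0],"fingers": 0.75}
    - {"slide": [0,-0.8,1.5],"angular": [0,0,0],"fingers": 0.78}
    - {"slide": [0,-0.8,1.5],"angular": [0,0,0],"fingers": 0.8}
    - {"slide": [0,-0.8,1.5],"angular": [0,0,0],"fingers": 0.82}
    - {"slide": [0,-0.8,1.5],"angular": [0,0,0],"fingers": 0.83}
    - {"slide": [0,-0.8,1.5],"angular": [0,0,0],"fingers": 0.84}
    - {"slide": [0,-0.8,1.5],"angular": [0,0,0],"fingers": 0.85}
    - {"slide": [0,-0.8,1.5],"angular": [0,0,0],"fingers": 0.86}

```text
clock: 15.3
tcp_pos: [0.5775, 0.0239, 0.1098]
orientation: [-0.0, -0.136, 0.991, -0.0]
wrist_force: [0.3, -0.4, -0.4]
finger_gap: 0.012
grip_force: 1.3
```

>>> jog_arm:
  moves:
    - {"slide": [0,0,0],"angular": [0,0,0],"fingers": 0.87}
    - {"slide": [0,0,0],"angular": [0,0,0],"fingers": 0.88}
    - {"slide": [0,0,0],"angular": [0,0,0],"fingers": 0.9}
    - {"slide": [0,0,0],"angular": [0,0,0],"fingers": 0.92}
    - {"slide": [0,0,0],"angular": [0,0,0],"fingers": 0.95}
    - {"slide": [0,0,0],"angular": [0,0,0],"fingers": 1.0}
    - {"slide": [0,0,0],"angular": [0,0,0],"fingers": 1.0}
    - {"slide": [0,0,0],"angular": [0,0,0],"fingers": 1.0}

```text
clock: 15.97
tcp_pos: [0.5776, 0.024, 0.1099]
orientation: [0.0, -0.136, 0.991, -0.0]
wrist_force: [1.0, 0.1, -0.2]
finger_gap: 0.012
grip_force: 19.7
```

```bash
python3 -c "
from h import *
for i in range(3):
  s=get_state(); print(s['wrist_force'].round(2),s['ft_torque'].round(3),s['finger_gap'],s['grip_force'],s['tcp_pos'].round(4)); i<2 and read_camera('side')"
```

```text
[ 1.    0.11 -0.16] [-0.115  0.014  0.002] 0.01200194627139391 19.692364633083344 [0.5776 0.024  0.1099]
[ 0.44 -0.26  0.66] [-0.047  0.029 -0.   ] 0.011699866665601738 19.694497883319855 [0.5775 0.024  0.1098]
[-0.34 -0.19  1.13] [-0.009 -0.066 -0.008] 0.011778676087738452 19.69460427761078 [0.5775 0.024  0.1098]
```

Side forces are near zero. Drawing slowly.

>>> jog_arm:
  moves:
    - {"slide": [0,0,-1],"angular": [0,0,0],"fingers": 1.0}
    - {"slide": [0,0,-2.5],"angular": [0,0,0],"fingers": 1.0}
    - {"slide": [0,0,-4],"angular": [0,0,0],"fingers": 1.0}
    - {"slide": [0,0,-6],"angular": [0,0,0],"fingers": 1.0}
    - {"slide": [0,0,-8],"angular": [0,0,0],"fingers": 1.0}
    - {"slide": [0,0,-10],"angular": [0,0,0],"fingers": 1.0}
    - {"slide": [0,0,-10],"angular": [0,0,0],"fingers": 1.0}

```text
clock: 16.65
tcp_pos: [0.5778, 0.024, 0.1204]
orientation: [0.0, -0.136, 0.991, -0.0]
wrist_force: [0.1, -0.0, -0.1]
finger_gap: 0.0115
grip_force: 19.5
```

>>> jog_arm:
  moves:
    - {"slide": [0,0,-2],"angular": [0,0,0],"fingers": 1.0}
    - {"slide": [0,0,-4],"angular": [0,0,0],"fingers": 1.0}
    - {"slide": [0,0,-6],"angular": [0,0,0],"fingers": 1.0}
    - {"slide": [0,0,-8],"angular": [0,0,0],"fingers": 1.0}
    - {"slide": [0,0,-10],"angular": [0,0,0],"fingers": 1.0}
    - {"slide": [0,0,-12],"angular": [0,0,0],"fingers": 1.0}
    - {"slide": [0,0,-14],"angular": [0,0,0],"fingers": 1.0}
    - {"slide": [0,0,-14],"angular": [0,0,0],"fingers": 1.0}
    - {"slide": [0,0,-14],"angular": [0,0,0],"fingers": 1.0}

```text
clock: 17.4
tcp_pos: [0.5776, 0.024, 0.1339]
orientation: [0.0, -0.136, 0.991, -0.0]
wrist_force: [0.3, 0.4, -2.4]
finger_gap: 0.0118
grip_force: 19.5
```

```bash
python3 go.py 0.5776 0.024 0.140 195.5; python3 look.py w9 rod_grip:.146; python3 go.py 0.5776 0.024 0.140 195.5
python3 - <<'E'
from h import *
p=read_camera('side');save(p,'side2.png'); M=W(p)
print(tip_of('rod_grip',p)[:1],[np.round(proj(p,[.577,.025,z],M),1) for z in (.116,.146)], tip_of('oil_center',p)[:1])
print({k:[np.round(r['point']) for r in tip_of(k,p)[:1]] for k in('rook','marker','jar')})
b=p['color'][160:320,170:330]; cv2.imwrite('pics/s2.png',cv2.resize(b[:,:,::-1],None,fx=3.5,fy=3.5))
E
```

```text
slide [ 0.   0.  -6.1] ang [-0.01  0.02  0.09]
pos [0.5776 0.024  0.1339] yaw -164.41 t 17.4 F [ 0.3  0.4 -2.4] gap 0.0118 grip 19.532494246959686 q [-0.1   0.37 -0.14  1.06 -0.   -0.37]
rod_grip [(array([255., 260.]), 0.82, array([0.5731, 0.0227, 0.146 ]))]
slide [-0.1 -0.  -6.3] ang [-0.   -0.01  0.1 ]
pos [0.5775 0.024  0.1337] yaw -164.4 t 17.5 F [ 0.   0.5 -0.9] gap 0.0118 grip 19.532778561115265 q [-0.1   0.37 -0.14  1.06 -0.   -0.37]
[{'point': [242.5, 180.4], 'p': 0.54}] [array([242.5, 189.3]), array([242.4, 179.2])] [{'point': [210.0, 299.6], 'p': 0.57}]
{'rook': [array([249., 154.])], 'marker': [array([207., 204.])], 'jar': [array([316., 281.])]}
```

View pics/s2.png

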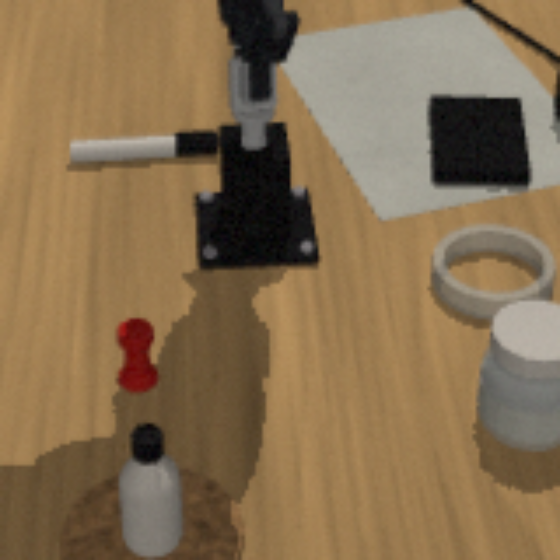

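Rod raised about 24 mm, with the shaft visible under the flange at crop (253,130). Bottle, rook, marker, tape and jar are all in place. Lifting 6 mm more.

>>> jog_arm:
  moves:
    - {"slide": [0,0,-1.5],"angular": [0,0,0],"fingers": 1.0}
    - {"slide": [0,0,-3],"angular": [0,0,0],"fingers": 1.0}
    - {"slide": [0,0,-4.5],"angular": [0,0,0],"fingers": 1.0}
    - {"slide": [0,0,-6],"angular": [0,0,0],"fingers": 1.0}
    - {"slide": [0,0,-6],"angular": [0,0,0],"fingers": 1.0}
    - {"slide": [0,0,-6],"angular": [0,0,0],"fingers": 1.0}
    - {"slide": [0,0,-6],"angular": [0,0,0],"fingers": 1.0}
    - {"slide": [0,0,-6],"angular": [0,0,0],"fingers": 1.0}
    - {"slide": [0,0,-6],"angular": [0,0,0],"fingers": 1.0}
    - {"slide": [0,0,-6],"angular": [0,0,0],"fingers": 1.0}

```text
clock: 18.63
tcp_pos: [0.5775, 0.024, 0.1397]
orientation: [-0.0, -0.136, 0.991, -0.0]
wrist_force: [0.3, 0.3, -1.5]
finger_gap: 0.0116
grip_force: 19.5
```

Run:
```python
from h import *
p=read_camera('side'); M=W(p); r=tip_of('rod_grip',p)[:1]
print(r,[np.round(proj(p,[.577,.025,z],M),1) for z in (.136,.146,.156)])
s=get_state(); print(s['tcp_pos'].round(4),s['wrist_force'].round(1),s['ft_torque'].round(2),s['finger_gap'],s['grip_force'],s['qvel'].round(3),s['clock'])
```

```text
[{'point': [242.9, 178.4], 'p': 0.48}] [array([242.4, 182.6]), array([242.4, 179.2]), array([242.3, 175.8])]
[0.5775 0.024  0.1397] [ 0.5 -0.1 -0.5] [-0.04  0.04  0.06] 0.011872895213537588 19.52901005744934 [ 0.001 -0.001  0.001  0.001 -0.     0.   ] 18.7333
```

The rod is up 30 mm, side forces are near zero, and the grip holds.

```bash
python3 -c "
from workcell import *
print(hand_in())"
```

```text
the job is handed in; nothing more can be done
None
```

I handed the job in at about 19 s: the oil bottle stands upright on the coaster, let go, and the gripper holds the pump's rod about 30 mm up in its bore, with side forces near zero; hand-in returned no verdict.

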